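# Shut and fasten the marble's dome box

### The arm

A 6-joint arm with a two-finger parallel gripper is mounted at the origin on the work surface. World frame = base frame: x ahead of the robot, y to its left, z up, the work surface at z = 0. Lengths are in m, angles in degrees, forces in N, time in s.
With the tool pointing down it reaches from about 0.4 to 0.825 m from the base axis. Payload 7 kg.
Tool frame: the origin (TCP) lies between the finger pads; the fingertips stand 19 mm ahead of it and the grasp point (between the pads) is the TCP; z points along the fingers, y is the line along which they close (so a half turn about z gives the same grasp; the last joint's range is limited). The gripper opens to 88 mm and grips with 3 to 60 N. Pads are 19 mm wide; open, the fingers measure 130 mm over their backs; the gripper's body (78 mm by 193 mm) begins 47 mm behind the grasp point.
Start: joints at [89.788, 20.546, 0.682, 0, -70.136, -16.507], TCP at [0.194, 0.646, 0.246] pointing down, gripper open.
Joint ranges: [-176.03, 176.03], [-82.01, 121.73], [-58.28, 71.71], [-173.87, 95.51], [-174.79, -0.11], [-173.66, 173.66]. Speed limits (degrees/s): [136.94, 136.94, 172.46, 180, 180, 180].

### API

Orientations are given as [roll, pitch, yaw] about the fixed x, y, z axes, in that order (R = Rz(yaw) Ry(pitch) Rx(roll)).
In Python, from plant import get_obs, snapshot, close_job, spot_in, spot_point gives the robot as it stands.
- The arm moves only by the tool play_rows, never from a script. Its argument "plan" is a list of rows, each a list of 6 numbers: the shift along the tool's x, y, z in cm, then the turn, a rotation vector about the tool's x, y, z in degrees. A call has 1 to 20 rows; each row shifts and turns the commanded pose from where the row before left it, along the tool's axes as they then stand; what a row does not reach is not made up. A row lasts 1/12 s, in which the tool goes at most 41.7 mm and 7.16 degrees, less where a joint would pass 70% of its speed; a pose out of reach is approached as far as the arm can. A call is refused whole if a number of a shift passes 4.17 or a number of a turn 7.16, either way. A call with a gripper value outside its range is refused whole. "grip" is the finger opening in cm, from 0 to 8.76, set as the call begins (left out, the last holds). The fingers move at their own pace and stop on an object; the grip force is fixed at half the most. Time passes only in rows, so rows that do not move let the fingers close. It gives the time, the measured TCP pose, the force, the opening and the grip force at its end, in the units of the state.
- get_obs(): the state, without advancing time (a new reading comes with each control period).
- snapshot(name): name is "scene" or "top" or "wrist"; returns a dict with "frame" (420x560x3 uint8, red, green, blue), "fx", "fy", "cx", "cy" (pixels), "position" and "attitude" of the camera in the world. Camera axes: x right, y down, z forward; pixel columns grow to the right and rows downward; lengths in m; the calibration is good to about 2 mm. A picture is of the moment at which its call begins. There is no depth.
- close_job(): hands the job in; it is judged then, once.
Trained networks look in the newest picture that a camera, given by its name, has taken for a name from the list of things; names that differ only in an ending like _2 or _b are one class to them, and where a whole thing is asked for, a point or a joint stands for the part that bears it (a point fixed in the world has none). Each returns a list of dicts, best first, with "score" (0 to 1); they miss things now and then, are a little off and sometimes report something else, mostly with a low value. They report only what shows in the picture. A call takes as long as a camera call.
- spot_in(camera, thing): "position" ([x, y, z] in m, in world coordinates, good to about 4 mm: the middle of the surface that is visible of it).
- spot_point(camera, thing): "position" ([x, y, z] in m, in world coordinates, good to about 4 mm: a listed point, or the origin of a listed thing).
The state is a dict: "clock": time; "joint_pos": joint angles; "qvel": joint speeds; "tau": joint torques, N m; "tool_pos": TCP position; "orientation": TCP orientation; "force": force on the tool from outside, world axes, zero at the start; "moment": the same for the moment, N m; "opening": finger opening in m; "gripper_force": force on a finger pad.
Only numpy, scipy, OpenCV 4.12 (cv2) and the standard library are available. Lean on these libraries where they do the work, as an engineer would, in place of code of your own. Each camera call takes 0.05 s, during which the arm holds its last target. There are 200 camera calls.

### The job

Push the open dome lid of the rosewood box over until it is fully shut on the marble inside, and only then push the brass catch lever round until it lies across the lid's brass tongue. Use only fingertip pushes: do not pinch or press hard on anything, do not lift the box or shove it out of its place, and leave everything else on the shelf alone.

Things in the scene. Friction and masses are not known exactly. Their poses are not given: they have to be found in the camera images.
- dome_box: Loose, heavy (about 1.4 kg) round turned rosewood box, 130 mm outer diameter, flat rim 62 mm above the shelf, walls 6 mm, inner floor 12 mm up. Origin: centre of its underside; z up; its front (catch side) is its -x, its lid hinge is at +x. It stands free on the shelf and slides or tips if pushed hard.
- lid (a joint): Angle of the dome lid (rad): 0 fully shut, grows as it opens, end stop 1.9; the start is between 1.35 and 1.7 (about upright). It closes towards the box's front. The friction hinge (0.17 N m) keeps the lid where it is left at any angle, so it must be pushed the whole way. Hinge line: along the box's y through point hinge_mid.
- hinge_mid (a point): Middle of the lid's hinge line: box frame (67, 0, 62) mm; fixed to the box; axes as the box's.
- lid_edge (a point): Front edge of the hollow rosewood lid (0.16 kg), farthest from the hinge, 132 mm from it; moves with the lid. The lid is a spherical cap 130 mm across, 36 mm high, outer radius 78 mm; shut, its top is 98 mm over the shelf, and its outside 105 mm forward of the hinge is 25 mm above the rim. A brass tongue, 16 mm wide, 4 mm thick, juts 29 mm forward from this point.
- catch (a joint): Angle of the brass catch lever (rad) about its upright pivot: 0 fastened (lies along the box's -y across the lid's tongue, at its end stop), grows as it swings out to the box's front (-x), which it points to at 1.57; end stop 1.6; start 1.1 to 1.5. Friction (0.04 N m) keeps it where it is left. Bar 11 mm wide, 8 mm thick, 52 mm long, underside 68 mm over the shelf.
- catch_pivot (a point): Pivot of the catch lever, at the top of the bar: box frame (-82, 38, 76) mm; fixed to the box, on a small brass bracket.
- catch_peg (a point): Top centre of the upright peg near the catch lever's end (10 mm diameter, rising 20 mm above the bar to 96 mm above the shelf), 47 mm from the pivot; moves with the lever.
- marble_center (a point): Centre of the pearly marble, 24 mm diameter, lying loose inside the box on its inner floor.
- comb: Bystander: stubby horn comb-shaped spacer, 50 x 31 x 6 mm, lying flat near the box. Origin under its middle.
- coaster: Bystander: grey slate coaster, 95 x 95 x 8 mm, lying flat near the box. Origin under its centre.
- pawn: Bystander: turned wooden pawn, 54 mm tall, foot 32 mm across, standing near the box. Origin under its centre.
- brush: Bystander: dusting brush lying flat to the robot's right.
- tin: Bystander: small round metal tin, 60 mm across, 45 mm tall, to the robot's right.
- loupe: Bystander: black eye loupe standing upright, 36 mm across, 40 mm tall, to the robot's left.
- funnel_stand: Bystander, fixed: white plastic funnel in a spring steel holder over a glass jar, 130 x 130 mm foot, 155 mm tall, to the robot's left. Origin under its centre.

How it is judged (in metres and radians):
On the way, in this order (a step that is already met when the one before it is completed fails the run):
1. the lid is pushed fully shut while the catch is still swung out (value of joint lid below 0.05 rad and value of joint catch above 0.6 rad), for 0.2 s.
2. the catch is pushed round across the tongue of the shut lid (value of joint catch below 0.15 rad and value of joint lid below 0.05 rad), for 0.2 s.
At the end, for the whole second after the job is handed in: The lid is shut to within 0.05 rad and the catch is within 0.15 rad of its end stop across the tongue; the box stands upright, at rest, within 30 mm of where it began, with the marble inside (all of step 2 and angle between dome_box's own z axis and vertical below 0.05 rad and distance of dome_box from where it was at the start of the episode below 0.03 m and height (world z) of dome_box below 0.008 m and horizontal distance between marble_center and dome_box below 0.055 m and height (world z) of marble_center below 0.06 m and linear speed of dome_box below 0.01 m/s); the robot touches nothing.
It fails at once if the catch is swung in before the lid is shut (value of joint catch below 0.4 rad and value of joint lid above 0.1 rad).
It fails at once if the box is lifted off the shelf, tipped up, or shoved more than 40 mm (height (world z) of dome_box above 0.012 m or angle between dome_box's own z axis and vertical above 0.2 rad or distance of dome_box from where it was at the start of the episode above 0.04 m).
It fails at once if the box, its lid or its catch is pinched or pressed with more than 35 N (contact force between the fingers and dome_box above 35 N).
It fails at once if the marble comes out of the box or is lifted (height (world z) of marble_center above 0.065 m or horizontal distance between marble_center and dome_box above 0.07 m).
It fails at once if a bystander is moved more than 20 mm, or the funnel stand is struck with more than 5 N (distance of any of comb, coaster, pawn, brush, tin, loupe from where it was at the start of the episode above 0.02 m or contact force between the arm and funnel_stand above 5 N).
It also fails if it takes over 51 s, if anything falls off the work surface, if the arm or the gripper's body presses on something with over 40 N, if the wrist force passes 120 N, or if a joint passes its speed limit or range.

## Working session

There is one attempt and no reset: what is moved stays moved. The work goes in short steps, Python scripts to look and compute and a tool call to move; the robot and the scene stay as the last step left them, time stands still between calls to the robot, and variables do not carry over. Pictures are saved under pics/ and viewed, at most 10 in all, crops included, and the job is handed in when it is done.

Besides the shell and the picture viewer there is one more tool, called after "Emit:" by a JSON object that holds its "fn" and its "kwargs", one argument or row to a line. play_rows: Moves the arm, as the interface text tells. Its arguments: {"type":"object","properties":{"plan":{"type":"array","items":{"type":"array","items":{"type":"number"}}},"grip":{"type":"number"}},"required":["plan"]}

```bash
mkdir -p pics
cat > h.py <<'E'
import numpy as np, cv2
from plant import *
def look(cams=("scene","top"),names=("dome_box","hinge_mid","lid_edge","catch_pivot","catch_peg","marble_center"),whole=("comb","coaster","pawn","funnel_stand","tin","loupe","brush"),tag=None):
    for c in cams:
        s=snapshot(c)
        if tag: cv2.imwrite(f"pics/{c}_{tag}.png",s["frame"][:,:,::-1])
        for n in tuple(names)+tuple(whole):
            r=spot_point(c,n)
            print(c,n,[(np.round(d["position"],3).tolist(),round(d["score"],2)) for d in r[:2]])
E
python3 - <<'E'
from h import *
look(tag="0")
o=get_obs();print(o["clock"],o["tool_pos"],o["orientation"],o["force"],o["opening"])
a=cv2.imread("pics/scene_0.png");b=cv2.imread("pics/top_0.png")
cv2.imwrite("pics/both.png",cv2.resize(np.hstack([a,b]),(800,300)))
E
```

```text
scene dome_box [([0.584, -0.034, 0.0], 0.91), ([0.6, -0.042, 0.022], 0.48)]
scene hinge_mid [([0.617, -0.095, 0.065], 0.98)]
scene lid_edge [([0.613, -0.084, 0.196], 0.97), ([0.584, 0.054, 0.077], 0.65)]
scene catch_pivot [([0.58, 0.056, 0.076], 0.66)]
scene catch_peg [([0.559, 0.092, 0.094], 0.6)]
scene marble_center [([0.598, -0.046, 0.023], 0.5), ([0.562, 0.093, 0.095], 0.34)]
scene comb [([0.684, 0.012, -0.001], 0.74)]
scene coaster [([0.443, -0.075, -0.001], 0.43)]
scene pawn [([0.531, -0.197, 0.003], 0.46)]
scene funnel_stand [([0.656, 0.427, 0.001], 0.71)]
scene tin [([0.594, -0.393, -0.0], 0.59)]
scene loupe [([0.322, 0.428, 0.005], 0.68)]
scene brush [([0.429, -0.454, 0.001], 0.84)]
top dome_box [([0.585, -0.034, -0.001], 0.8), ([0.582, 0.053, 0.078], 0.67)]
top hinge_mid [([0.615, -0.095, 0.064], 0.95)]
top lid_edge [([0.614, -0.086, 0.191], 0.56), ([0.324, 0.424, 0.001], 0.19)]
top catch_pivot [([0.583, 0.055, 0.077], 0.86)]
top catch_peg [([0.56, 0.096, 0.097], 0.47)]
top marble_center [([0.594, -0.04, 0.022], 0.38)]
top comb [([0.683, 0.01, -0.001], 0.64)]
top coaster []
top pawn [([0.531, -0.198, -0.001], 0.41)]
top funnel_stand [([0.66, 0.425, 0.003], 0.64), ([0.617, -0.092, 0.065], 0.6)]
top tin [([0.596, -0.394, 0.004], 0.7)]
top loupe [([0.327, 0.431, 0.0], 0.73)]
top brush [([0.433, -0.456, 0.001], 0.78)]
1.4 [0.19418659 0.64643235 0.2455591 ] [ 1.79998391e+02  6.41499716e-05 -1.67186612e+01] [ 0.6114638  -0.1418475   0.19985628] 0.08768562836300416
```

View pics/both.png

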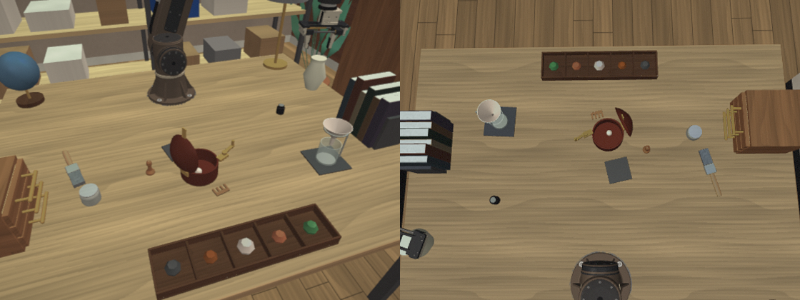

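Emit:
{"fn": "play_rows", "kwargs": {
  "plan": [
    [0,0,-0.8,0,0,6.6],
    [0,0,-0.8,0,0,6.6],
    [0,0,-0.8,0,0,6.6],
    [0,0,-0.8,0,0,6.6],
    [0,0,-0.8,0,0,6.6],
    [0,0,-0.8,0,0,6.6],
    [0,0,-0.8,0,0,6.6],
    [1.5,0,0,0,0,0],
    [3,0,0,0,0,0],
    [3.5,0,0,0,0,0],
    [3.5,0,0,0,0,0],
    [3.5,0,0,0,0,0],
    [3.5,0,0,0,0,0],
    [3.5,0,0,0,0,0],
    [3.5,0,0,0,0,0],
    [3.5,0,0,0,0,0],
    [3.5,0,0,0,0,0],
    [3.5,0,0,0,0,0],
    [3.5,0,0,0,0,0],
    [3.5,0,0,0,0,0]
  ],
  "grip": 0
}}

```text
clock: 3.07
tool_pos: [0.3903, 0.262, 0.302]
orientation: [-180.0, 0.0, -62.9]
force: [0.5, -0.2, 1.2]
opening: 0.0007
gripper_force: 0.0
```

Emit:
{"fn": "play_rows", "kwargs": {
  "plan": [
    [3.5,0,0,0,0,0],
    [3.5,0,0,0,0,0],
    [3.5,0,0,0,0,0],
    [3.5,0,0,0,0,0],
    [3.5,0,0,0,0,0],
    [3.5,0,0,0,0,0],
    [3.5,0,0,0,0,0],
    [3.5,0,0,0,0,0],
    [3.5,0,0,0,0,0],
    [3.5,0,0,0,0,0],
    [3.5,0,0,0,0,0],
    [3.5,0,0,0,0,0],
    [2,0,0,0,0,0],
    [1,0,0,0,0,0],
    [0,0,0,0,0,0]
  ]
}}

```text
clock: 4.32
tool_pos: [0.5952, -0.1388, 0.3008]
orientation: [179.9, 0.0, -63.1]
force: [-0.1, 0.3, 0.5]
opening: 0.0005
gripper_force: 0.0
```

```bash
cat >> h.py <<'E'
from scipy.optimize import least_squares
def fit(cams=("scene","top"),n=2):
    """fit box x,y,yaw,lid,catch to spotted points; return p and measurements"""
    names=("dome_box","hinge_mid","lid_edge","catch_pivot","catch_peg"); M=[]
    g={"dome_box":(.585,-.034,0),"hinge_mid":(.616,-.095,.062),"catch_pivot":(.582,.055,.076)}
    for _ in range(n):
        for c in cams:
            snapshot(c)
            for k in names:
                for d in spot_point(c,k)[:1]:
                    if d["score"]>.35 and (k not in g or np.linalg.norm(np.array(d["position"])-g[k])<.05): M.append((k,np.array(d["position"]),d["score"]))
    def model(p):
        c,s=np.cos(p[2]),np.sin(p[2]); L,K=p[3],p[4]
        loc=dict(dome_box=(0,0,0),hinge_mid=(.067,0,.062),lid_edge=(.067-.132*np.cos(L),0,.062+.132*np.sin(L)),
          catch_pivot=(-.082,.038,.076),catch_peg=(-.082-.047*np.sin(K),.038-.047*np.cos(K),.096))
        return {k:np.array([p[0]+c*a-s*b,p[1]+s*a+c*b,z]) for k,(a,b,z) in loc.items()}
    r=least_squares(lambda p:np.concatenate([(model(p)[k]-m) for k,m,w in M]),[.585,-.034,np.radians(-63),L0[0],1.4],loss="soft_l1",f_scale=.006)
    p=r.x; m=model(p)
    for k,x,w in M: print(k,np.round(1000*(x-m[k])).tolist(),round(w,2))
    print("box",np.round(p[:2],4),"yaw",round(np.degrees(p[2]),1),"lid",round(p[3],3),"catch",round(p[4],3)); return p
L0=[1.45]
def tool_local(p):
    o=get_obs();t=np.array(o["tool_pos"]);c,s=np.cos(p[2]),np.sin(p[2]);d=t[:2]-p[:2]
    print("t",o["clock"],"TCP in box mm",np.round(1000*np.array([c*d[0]+s*d[1],-s*d[0]+c*d[1],t[2]]),1),"tip z",round(1000*t[2]-19,1),"rpy",np.round(o["orientation"],1),"F",np.round(o["force"],1))
E
python3 - <<'E'
from h import *
p=fit(); tool_local(p); cv2.imwrite("pics/s1.png",snapshot("scene")["frame"][120:330,130:410,::-1].repeat(2,0).repeat(2,1))
E
```

```text
dome_box [-2.0, 1.0, -1.0] 0.98
hinge_mid [-0.0, -1.0, 3.0] 0.82
lid_edge [-1.0, 1.0, 2.0] 0.63
catch_pivot [-2.0, 2.0, 2.0] 0.75
catch_peg [10.0, -2.0, -2.0] 0.72
dome_box [5.0, 2.0, -3.0] 0.97
hinge_mid [-2.0, 1.0, 4.0] 0.87
lid_edge [1.0, -0.0, -5.0] 0.62
catch_peg [-120.0, -549.0, -92.0] 0.6
dome_box [0.0, 1.0, -4.0] 0.95
hinge_mid [4.0, -1.0, 3.0] 0.91
lid_edge [-1.0, 1.0, 5.0] 0.93
catch_pivot [-4.0, 1.0, 5.0] 0.62
catch_peg [7.0, 4.0, 0.0] 0.64
dome_box [1.0, -1.0, 0.0] 0.62
hinge_mid [-3.0, 2.0, 3.0] 0.56
lid_edge [1.0, -1.0, -3.0] 0.71
box [ 0.5858 -0.0341] yaw -62.7 lid 1.507 catch 1.376
t 5.5167 TCP in box mm [ 95.7 -39.3 301.5] tip z 282.5 rpy [180.    0.  -62.9] F [ 0.2  0.2 -0.1]
```

View pics/s1.png

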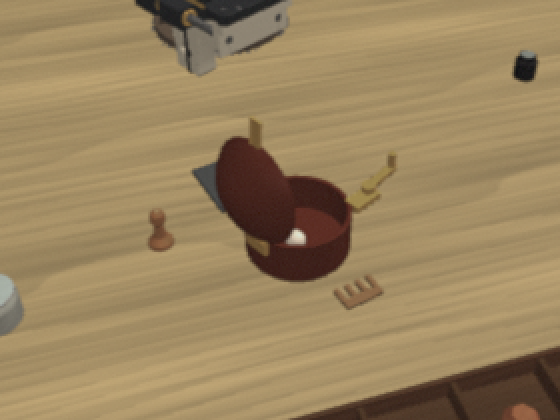

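```bash
cat >> h.py <<'E'
def lidpath(ths):
    out=[]
    for L in ths:
        c,s=np.cos(L),np.sin(L)
        P=lambda f,u:np.array([67-(f*c-u*s),62+f*s+u*c])   # box x, z in mm
        S=P(67,-42); C=P(105,25)
        cx=C[0]+9.5*np.clip((L-.3)/.45,-1,1)*1.0 if L>.3 else C[0]+9.5*np.clip((L-.3)/.45,-.6,1)
        xs=np.linspace(cx-9.5,cx+9.5,39); q=78**2-(xs-S[0])**2
        out.append((L,cx,S[1]+np.sqrt(np.maximum(q,0)).max()))
    return np.array(out)
E
python3 - <<'E'
from h import *
a=lidpath([1.5,1.4,1.3,1.2,1.1,1,.9,.8,.7,.6,.5,.4,.3,.2,.1,.05,0,-.05]);d=np.diff(a[:,1:],axis=0,prepend=[a[0,1:]])
for r,e in zip(a,d): print(np.round(r,2),"tool dx,dz cm",np.round(e*[.1,-.1],2))
E
```

```text
[  1.5   94.01 170.24] tool dx,dz cm [ 0. -0.]
[  1.4   83.29 171.24] tool dx,dz cm [-1.07 -0.1 ]
[  1.3   72.5  171.23] tool dx,dz cm [-1.08  0.  ]
[  1.2   61.75 170.17] tool dx,dz cm [-1.07  0.11]
[  1.1   51.15 168.08] tool dx,dz cm [-1.06  0.21]
[  1.    40.81 164.96] tool dx,dz cm [-1.03  0.31]
[  0.9   30.81 160.84] tool dx,dz cm [-1.    0.41]
[  0.8   21.28 155.75] tool dx,dz cm [-0.95  0.51]
[  0.7   11.24 149.94] tool dx,dz cm [-1.    0.58]
[  0.6    0.79 143.1 ] tool dx,dz cm [-1.05  0.68]
[  0.5   -8.94 135.26] tool dx,dz cm [-0.97  0.78]
[  0.4  -17.86 127.41] tool dx,dz cm [-0.89  0.79]
[  0.3  -25.92 119.36] tool dx,dz cm [-0.81  0.8 ]
[  0.2  -33.05 110.37] tool dx,dz cm [-0.71  0.9 ]
[ 1.0000e-01 -3.9200e+01  1.0049e+02] tool dx,dz cm [-0.62  0.99]
[ 5.000e-02 -4.190e+01  9.524e+01] tool dx,dz cm [-0.27  0.53]
[  0.  -43.7  90.1] tool dx,dz cm [-0.18  0.51]
[-5.000e-02 -4.482e+01  8.510e+01] tool dx,dz cm [-0.11  0.5 ]
```

Emit:
{"fn": "play_rows", "kwargs": {
  "plan": [
    [2,-1.5,0,0,0,0],
    [2,-2,0,0,0,0],
    [0,-0.4,2,0,0,0],
    [0,0,3,0,0,0],
    [0,0,3,0,0,0],
    [0,0,2,0,0,0],
    [0,0,1.3,0,0,0],
    [0,0,0,0,0,0],
    [0,0,0,0,0,0]
  ]
}}

```text
clock: 6.32
tool_pos: [0.6476, -0.1551, 0.1882]
orientation: [179.9, 0.0, -62.9]
force: [0.2, 0.0, -0.0]
opening: 0.0004
gripper_force: 0.0
```

Emit:
{"fn": "play_rows", "kwargs": {
  "plan": [
    [-1.5,0,-0.1,0,0,0],
    [-1.2,0,0,0,0,0],
    [-0.8,0,0,0,0,0],
    [-0.7,0,0,0,0,0],
    [-0.5,0,-0.1,0,0,0],
    [-0.5,0,0,0,0,0],
    [-0.5,0,0,0,0,0],
    [-0.6,0,0,0,0,0],
    [-0.5,0,0.05,0,0,0],
    [-0.6,0,0.05,0,0,0],
    [-0.5,0,0.1,0,0,0],
    [-0.5,0,0.1,0,0,0],
    [0,0,0,0,0,0]
  ]
}}

```text
clock: 7.4
tool_pos: [0.6097, -0.0792, 0.1884]
orientation: [-179.9, -0.0, -62.9]
force: [0.4, 0.6, 4.3]
opening: 0.0005
gripper_force: 1.8
```

Run:
```python
from h import *
L0[0]=1.1
p=fit(n=1); tool_local(p); cv2.imwrite("pics/s2.png",snapshot("scene")["frame"][120:330,130:410,::-1].repeat(2,0).repeat(2,1))
```

```text
dome_box [-3.0, -1.0, 0.0] 0.94
hinge_mid [0.0, -0.0, 3.0] 0.79
lid_edge [0.0, 1.0, 3.0] 0.98
catch_pivot [-1.0, 1.0, -0.0] 0.86
catch_peg [1.0, -1.0, -1.0] 0.54
dome_box [1.0, 0.0, -0.0] 0.65
hinge_mid [-0.0, 3.0, 4.0] 0.9
lid_edge [1.0, -0.0, -3.0] 0.49
catch_pivot [0.0, -1.0, -1.0] 0.78
catch_peg [0.0, -1.0, 3.0] 0.52
box [ 0.5871 -0.0336] yaw -63.3 lid 1.147 catch 1.456
t 8.0 TCP in box mm [ 51.7  -0.7 187.7] tip z 168.7 rpy [-180.    -0.   -62.9] F [0.9 1.  5.2]
```

View pics/s2.png

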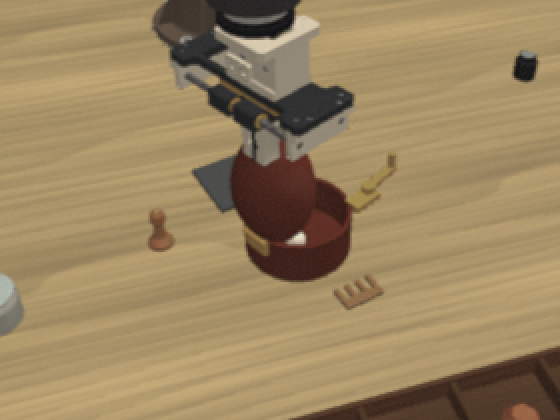

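Emit:
{"fn": "play_rows", "kwargs": {
  "plan": [
    [-0.5,0,0.15,0,0,0],
    [-0.5,0,0.15,0,0,0],
    [-0.5,0,0.2,0,0,0],
    [-0.5,0,0.2,0,0,0],
    [-0.5,0,0.25,0,0,0],
    [-0.5,0,0.25,0,0,0],
    [-0.5,0,0.3,0,0,0],
    [-0.5,0,0.3,0,0,0],
    [-0.5,0,0.35,0,0,0],
    [-0.5,0,0.35,0,0,0],
    [-0.5,0,0.4,0,0,0],
    [-0.5,0,0.4,0,0,0],
    [0,0,0,0,0,0]
  ]
}}

```text
clock: 9.13
tool_pos: [0.5809, -0.0262, 0.1532]
orientation: [179.9, 0.1, -62.9]
force: [-0.1, -0.2, -0.4]
opening: 0.0002
gripper_force: 0.0
```

Emit:
{"fn": "play_rows", "kwargs": {
  "plan": [
    [-0.45,0,0.4,0,0,0],
    [-0.45,0,0.4,0,0,0],
    [-0.4,0,0.4,0,0,0],
    [-0.4,0,0.4,0,0,0],
    [-0.35,0,0.45,0,0,0],
    [-0.35,0,0.45,0,0,0],
    [-0.3,0,0.5,0,0,0],
    [-0.3,0,0.5,0,0,0],
    [0,0,0,0,0,0]
  ]
}}

```text
clock: 9.88
tool_pos: [0.5677, 0.0004, 0.1183]
orientation: [179.9, 0.0, -62.9]
force: [-0.9, -0.7, 0.1]
opening: 0.0003
gripper_force: 0.0
```

Run:
```python
from h import *
L0[0]=.15
p=fit(n=1); tool_local(p); cv2.imwrite("pics/s3.png",snapshot("scene")["frame"][120:330,130:410,::-1].repeat(2,0).repeat(2,1))
```

```text
dome_box [-3.0, 2.0, 4.0] 0.78
hinge_mid [-1.0, -0.0, 2.0] 0.7
lid_edge [-2.0, -1.0, 3.0] 0.88
catch_pivot [-3.0, 2.0, 2.0] 0.86
catch_peg [56.0, -189.0, -31.0] 0.52
dome_box [0.0, 3.0, -2.0] 0.64
hinge_mid [3.0, 1.0, 5.0] 0.93
lid_edge [1.0, 2.0, -3.0] 0.62
catch_pivot [0.0, -0.0, 2.0] 0.77
catch_peg [-1.0, -2.0, 0.0] 0.49
box [ 0.5862 -0.0352] yaw -64.6 lid 0.086 catch 1.48
t 10.4833 TCP in box mm [-39.3  -0.9 119.7] tip z 100.7 rpy [-180.    -0.   -62.9] F [-0.6  0.3 -0.4]
```

View pics/s3.png

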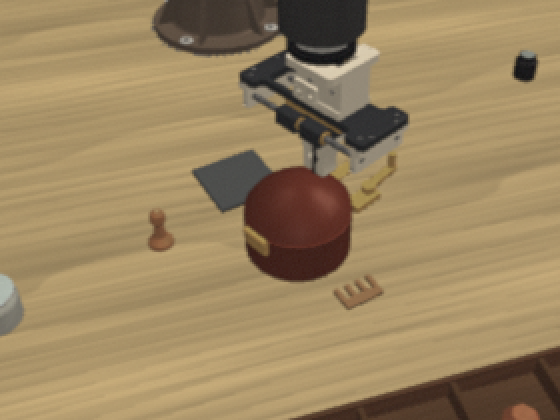

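Emit:
{"fn": "play_rows", "kwargs": {
  "plan": [
    [-0.1,0,0.25,0,0,0],
    [-0.1,0,0.25,0,0,0],
    [-0.1,0,0.2,0,0,0],
    [0,0,0.1,0,0,0],
    [0,0,0,0,0,0],
    [0,0,0,0,0,0]
  ]
}}

```text
clock: 11.03
tool_pos: [0.567, 0.0027, 0.1114]
orientation: [180.0, 0.0, -62.9]
force: [0.2, 0.5, -0.9]
opening: 0.0005
gripper_force: 0.1
```

Emit:
{"fn": "play_rows", "kwargs": {
  "plan": [
    [0,0,0.1,0,0,0],
    [0,0,0.1,0,0,0],
    [0,0,0,0,0,0],
    [0,0,0,0,0,0]
  ]
}}

```text
clock: 11.37
tool_pos: [0.567, 0.0027, 0.1095]
orientation: [180.0, 0.0, -62.9]
force: [-2.9, 1.5, 0.5]
opening: 0.0001
gripper_force: 0.8
```

Emit:
{"fn": "play_rows", "kwargs": {
  "plan": [
    [0,0,0.1,0,0,0],
    [0,0,0,0,0,0],
    [0,0,0,0,0,0]
  ]
}}

```text
clock: 11.62
tool_pos: [0.5671, 0.0027, 0.1088]
orientation: [-180.0, 0.0, -62.9]
force: [-2.7, 2.5, 4.7]
opening: 0.0006
gripper_force: 2.9
```

Emit:
{"fn": "play_rows", "kwargs": {
  "plan": [
    [0,0,0.1,0,0,0],
    [0,0,0,0,0,0],
    [0,0,0,0,0,0]
  ]
}}

```text
clock: 11.87
tool_pos: [0.5672, 0.0028, 0.1085]
orientation: [-180.0, -0.0, -62.9]
force: [-5.4, 2.9, 10.3]
opening: 0.0002
gripper_force: 5.7
```

Emit:
{"fn": "play_rows", "kwargs": {
  "plan": [
    [0,0,-1,0,0,0],
    [0,0,-2,0,0,0],
    [0,0,-3,0,0,0],
    [-2,-1,0,0,0,6.5],
    [-2.6,-0.7,0,0,0,6.5],
    [-2.5,-0.4,0,0,0,6.5],
    [-2.6,0,0,0,0,6.5],
    [-1.5,0,0,0,0,6.5],
    [0,0,0,0,0,6.5],
    [0,0,0,0,0,6.1],
    [0,0,0,0,0,0],
    [0,0,0,0,0,0]
  ]
}}

```text
clock: 12.87
tool_pos: [0.5586, 0.1177, 0.1678]
orientation: [-180.0, -0.0, -107.8]
force: [0.3, -0.3, 0.0]
opening: 0.0005
gripper_force: 0.0
```

Run:
```python
from h import *
L0[0]=.0
p=fit(n=2); tool_local(p); cv2.imwrite("pics/s4.png",snapshot("scene")["frame"][120:330,130:410,::-1].repeat(2,0).repeat(2,1))
```

```text
dome_box [-3.0, -0.0, 2.0] 0.79
hinge_mid [-0.0, -2.0, 2.0] 0.72
lid_edge [-0.0, 2.0, 2.0] 0.75
catch_pivot [-2.0, -2.0, 2.0] 0.77
catch_peg [3.0, -4.0, -2.0] 0.72
dome_box [0.0, 0.0, 1.0] 0.87
hinge_mid [1.0, 1.0, 7.0] 0.95
lid_edge [-1.0, 5.0, -4.0] 0.79
catch_pivot [-1.0, -2.0, 2.0] 0.74
catch_peg [1.0, -3.0, -1.0] 0.43
dome_box [-0.0, -0.0, -0.0] 0.82
hinge_mid [1.0, 1.0, 3.0] 0.73
lid_edge [1.0, 4.0, 3.0] 0.77
catch_pivot [-4.0, 6.0, 3.0] 0.84
catch_peg [3.0, -3.0, 2.0] 0.63
dome_box [0.0, 1.0, -3.0] 0.85
hinge_mid [1.0, 1.0, 5.0] 0.68
lid_edge [-0.0, 2.0, -1.0] 0.72
catch_pivot [1.0, -5.0, -1.0] 0.83
catch_peg [-0.0, -1.0, 0.0] 0.62
box [ 0.5859 -0.0344] yaw -63.7 lid 0.017 catch 1.478
t 14.0667 TCP in box mm [-148.6   42.9  167.6] tip z 148.6 rpy [ 180.   -0. -108.] F [ 0.1  0.2 -0. ]
```

View pics/s4.png

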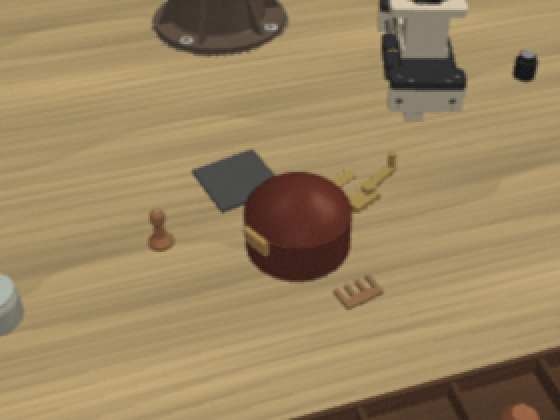

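Emit:
{"fn": "play_rows", "kwargs": {
  "plan": [
    [-0.5,-0.7,0,0,0,0],
    [0,0,2,0,0,0],
    [0,0,2.4,0,0,0],
    [0,0,1.4,0,0,0],
    [0,0,0.7,0,0,0],
    [0,0,0,0,0,0],
    [0.5,0,0,0,0,0],
    [0.4,0,0,0,0,0],
    [0.3,0,0,0,0,0],
    [0.4,0.1,0,0,0,0],
    [0.4,0.1,0,0,0,0],
    [0.4,0.2,0,0,0,0],
    [0.4,0.2,0,0,0,0],
    [0,0,0,0,0,0],
    [0,0,0,0,0,0]
  ]
}}

```text
clock: 15.37
tool_pos: [0.5525, 0.0954, 0.1033]
orientation: [-179.9, 0.0, -108.0]
force: [-0.4, 0.1, 0.4]
opening: 0.0005
gripper_force: 0.3
```

Run:
```python
from h import *
L0[0]=.0
p=fit(n=1); tool_local(p)
a=snapshot("scene")["frame"][140:280,230:410,::-1]
b=snapshot("wrist")["frame"][:,:,::-1]
a=cv2.resize(a,(400,311));b=cv2.resize(b,(400,311),interpolation=cv2.INTER_AREA);cv2.imwrite("pics/s5.png",np.hstack([a,b]))
```

```text
dome_box [-2.0, 1.0, 0.0] 0.65
hinge_mid [3.0, 3.0, 2.0] 0.77
lid_edge [-1.0, 0.0, 2.0] 0.89
catch_pivot [-3.0, 1.0, 1.0] 0.95
catch_peg [3.0, -2.0, -1.0] 0.68
dome_box [-1.0, -0.0, -2.0] 0.82
hinge_mid [-1.0, 0.0, 2.0] 0.71
lid_edge [0.0, 0.0, -2.0] 0.92
catch_pivot [2.0, -5.0, 3.0] 0.76
box [ 0.5864 -0.0352] yaw -64.2 lid 0.027 catch 1.019
t 15.9667 TCP in box mm [-132.6   26.3  102.5] tip z 83.5 rpy [ 180.   -0. -108.] F [-0.2 -0.3  0.2]
```

View pics/s5.png

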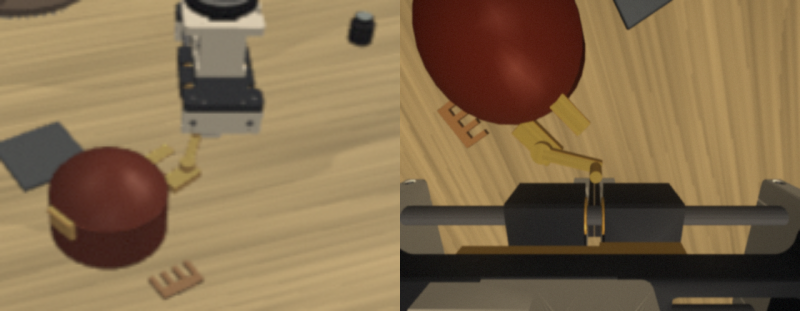

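Emit:
{"fn": "play_rows", "kwargs": {
  "plan": [
    [0.4,0.1,0,0,0,0],
    [0.4,0,0,0,0,0],
    [0.4,0,0,0,0,0],
    [0.4,-0.1,0,0,0,0],
    [0.4,-0.1,0,0,0,0],
    [0.4,-0.1,0,0,0,0],
    [0.4,-0.2,0,0,0,0],
    [0.4,-0.3,0,0,0,0],
    [0.3,-0.3,0,0,0,0],
    [0,0,0,0,0,0],
    [0,0,0,0,0,0]
  ]
}}

```text
clock: 16.98
tool_pos: [0.5514, 0.0589, 0.1026]
orientation: [-180.0, -0.0, -108.0]
force: [0.4, 0.5, -0.6]
opening: 0.0002
gripper_force: 0.0
```

Emit:
{"fn": "play_rows", "kwargs": {
  "plan": [
    [0.2,-0.2,0,0,0,0],
    [0.2,-0.1,0,0,0,0],
    [0.1,-0.1,0,0,0,0],
    [0,0,0,0,0,0],
    [0,0,0,0,0,0]
  ]
}}

```text
clock: 17.4
tool_pos: [0.5533, 0.0532, 0.1026]
orientation: [-180.0, -0.0, -108.0]
force: [-0.9, -0.3, 0.9]
opening: 0.0003
gripper_force: 0.0
```

Run:
```python
from h import *
L0[0]=.0
p=fit(n=1); tool_local(p)
a=snapshot("scene")["frame"][140:280,230:410,::-1]
b=snapshot("wrist")["frame"][:,:,::-1]
a=cv2.resize(a,(400,311));b=cv2.resize(b,(400,311),interpolation=cv2.INTER_AREA);cv2.imwrite("pics/s6.png",np.hstack([a,b]))
```

```text
dome_box [-1.0, 0.0, 2.0] 0.78
hinge_mid [2.0, -2.0, 4.0] 0.6
lid_edge [-1.0, 1.0, 4.0] 0.78
catch_pivot [0.0, 1.0, 2.0] 0.62
catch_peg [-25.0, 24.0, -1.0] 0.47
hinge_mid [-0.0, -1.0, 1.0] 0.64
lid_edge [1.0, 0.0, -4.0] 0.83
catch_peg [22.0, -49.0, -99.0] 0.37
box [ 0.5858 -0.0332] yaw -63.1 lid 0.018 catch -0.745
t 18.0 TCP in box mm [-91.8  10.  102.6] tip z 83.6 rpy [-180.    0. -108.] F [-0.   0.1  0.1]
```

View pics/s6.png

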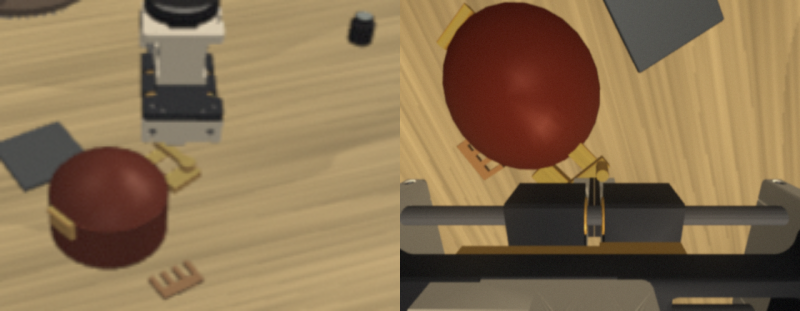

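Emit:
{"fn": "play_rows", "kwargs": {
  "plan": [
    [0.2,-0.1,0,0,0,0],
    [0.2,0,0,0,0,0],
    [0.1,0,0,0,0,0],
    [0,0,0,0,0,0],
    [0,0,0,0,0,0]
  ]
}}

```text
clock: 18.52
tool_pos: [0.5531, 0.0486, 0.1027]
orientation: [-180.0, 0.1, -108.0]
force: [2.1, 4.6, -0.9]
opening: 0.0006
gripper_force: 2.2
```

Emit:
{"fn": "play_rows", "kwargs": {
  "plan": [
    [0.2,0,0,0,0,0],
    [0,0,0,0,0,0],
    [0,0,0,0,0,0]
  ]
}}

```text
clock: 18.77
tool_pos: [0.5517, 0.0468, 0.1026]
orientation: [180.0, 0.0, -108.0]
force: [-0.7, 5.8, 0.3]
opening: -0.0
gripper_force: 2.8
```

Emit:
{"fn": "play_rows", "kwargs": {
  "plan": [
    [0.1,0,0,0,0,0],
    [0,0,0,0,0,0],
    [0,0,0,0,0,0]
  ]
}}

```text
clock: 19.02
tool_pos: [0.5513, 0.0461, 0.1026]
orientation: [180.0, 0.0, -108.0]
force: [-1.5, 7.8, 0.3]
opening: 0.0004
gripper_force: 3.3
```

Emit:
{"fn": "play_rows", "kwargs": {
  "plan": [
    [-0.8,0,0,0,0,0],
    [-1.2,0,0,0,0,0],
    [-1,0,-2,0,0,0],
    [-1,0,-3,0,0,0],
    [-2,0,-3,0,0,0],
    [-3,0,-2,0,0,0],
    [-2,0,0,0,0,0],
    [0,0,0,0,0,0],
    [0,0,0,0,0,0]
  ]
}}

```text
clock: 19.77
tool_pos: [0.5856, 0.1512, 0.2019]
orientation: [180.0, -0.1, -107.9]
force: [-0.9, -0.4, 0.1]
opening: 0.0002
gripper_force: 0.0
```

Run:
```python
from h import *
L0[0]=.0
p=fit(n=2); tool_local(p)
a=snapshot("scene")["frame"][140:280,230:410,::-1]
b=snapshot("wrist")["frame"][:,:,::-1]
a=cv2.resize(a,(400,311));b=cv2.resize(b,(400,311),interpolation=cv2.INTER_AREA);cv2.imwrite("pics/s7.png",np.hstack([a,b]))
```

```text
dome_box [-1.0, -0.0, -0.0] 0.58
hinge_mid [1.0, -0.0, 3.0] 0.62
lid_edge [-0.0, 1.0, 7.0] 0.82
catch_pivot [-1.0, 0.0, 2.0] 0.85
catch_peg [0.0, -2.0, -1.0] 0.64
dome_box [0.0, 2.0, -5.0] 0.8
hinge_mid [-1.0, 0.0, 2.0] 0.75
lid_edge [3.0, 2.0, 2.0] 0.82
catch_pivot [2.0, -1.0, 3.0] 0.6
catch_peg [-1.0, 4.0, -0.0] 0.47
dome_box [1.0, 2.0, 0.0] 0.78
hinge_mid [1.0, -2.0, 4.0] 0.83
lid_edge [-126.0, -473.0, -64.0] 0.67
catch_pivot [-1.0, -1.0, 5.0] 0.57
catch_peg [3.0, -0.0, -3.0] 0.73
dome_box [1.0, 1.0, 0.0] 0.7
hinge_mid [0.0, 1.0, 6.0] 0.84
lid_edge [-0.0, 3.0, -0.0] 0.94
catch_pivot [2.0, -1.0, 3.0] 0.63
box [ 0.5858 -0.036 ] yaw -62.2 lid -0.002 catch -0.054
t 20.9667 TCP in box mm [-164.5   86.6  202.6] tip z 183.6 rpy [ 180.   -0. -108.] F [ 0.1 -0.5 -0.7]
```

View pics/s7.png

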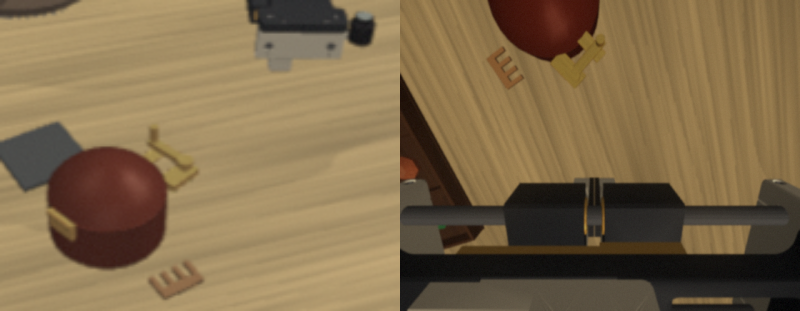

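The scene and wrist pictures show the lid shut and the lever lying across the tongue. The fit gives a lid angle of about 0 and a catch angle of about 0, the box has not moved from its place, and the arm is clear of everything.

```bash
python3 -c "
from plant import *
print(close_job())"
```

```text
the job is handed in; nothing more can be done
None
```

The lid was pushed fully shut, then the catch was pushed round across its tongue to its stop; the box stayed in place and the job is handed in, though no verdict was shown.

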